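# Key a drive shaft into a pulley and hold it down against the spring

## Robot

A 6-joint arm with a two-finger parallel gripper is mounted at the origin on a cart in front of the work surface, level with it; the furniture and walls round the work are solid. World frame = base frame: x ahead of the robot, y to its left, z up, the work surface at z = 0. Lengths are in m, angles in degrees, forces in N, time in s.
With the tool pointing down it reaches from about 0.25 to 0.725 m from the base axis. Payload 9.7 kg.
Tool frame: the origin (TCP) lies at the very end of the fingers, on their centre line; the grasp point (between the pads) lies 19 mm behind it; z points along the fingers, y is the line along which they close (so a half turn about z gives the same grasp; the last joint's range is limited). The gripper opens to 85 mm and grips with 20 to 120 N. Pads are 22 mm wide; open, the fingers measure 114 mm over their backs; the gripper's body (76 mm by 85 mm) begins 54 mm behind the grasp point. The pads swing forward as they close: fully open they stand 13 mm farther back than shut.
Start: joints at [71.333, 4.979, 10.078, 95.1, 0, 90], TCP at [0.176, 0.521, 0.231] pointing down, gripper open.
Joint ranges: [-179.16, 179.16], [-48.56, 103.87], [-65.8, 70.77], [-126.05, 130.52], [-82.76, 87.17], [-180, 180]. Speed limits (degrees/s): [127.2, 127.2, 147.25, 180, 180, 180].

## Interface

Orientations are given as [roll, pitch, yaw] about the fixed x, y, z axes, in that order (R = Rz(yaw) Ry(pitch) Rx(roll)).
In Python, from workcell import bot gives the robot as it stands.
- The arm moves only by the tool arm_command, never from a script. Its argument "series" is a list of rows, each a list of 4 numbers: the shift along the tool's x, y, z in m, then the turn about the tool's z in rad. A call has exactly 5 rows; each row is the pose to reach, as a shift and turn from the pose commanded when the call began, along the tool's axes at that moment; what a row does not reach only later rows make up. A row lasts 1/10 s, in which the tool goes at most 50 mm and 8.59 degrees, less where a joint would pass 70% of its speed; a pose out of reach is approached as far as the arm can. A call with a gripper value outside its range is refused whole. "hand" is the finger opening in m, from 0 to 0.0854, set as the call begins (left out, the last holds). The fingers move at their own pace and stop on an object; "grip_force" is the grip in N (left out, the last holds). Time passes only in rows, so rows that repeat a pose let the fingers close, or fill a call up. It gives the time, the measured TCP pose, the force, the opening and the grip force at its end, in the units of the state.
- bot.get_obs(): the state, without advancing time (a new reading comes with each control period).
- bot.camera(name): name is "scene" or "top"; returns a dict with "color" (384x512x3 uint8, blue, green, red), "camera_matrix" (3x3 intrinsics, pixels), "dist_coeffs" ([k1, k2, p1, p2, k3] as OpenCV has them; the pictures are not rectified), "xyz" and "orientation" of the camera in the world. Camera axes: x right, y up, looking along -z (the intrinsics and any distortion apply to the point x, -y, -z); pixel columns grow to the right and rows downward; lengths in m; the calibration is good to about 2 mm. A picture is of the moment at which its call begins. There is no depth.
- bot.job_done(): hands the job in; it is judged then, once.
Trained networks look in the newest picture that a camera, given by its name, has taken for a name from the list of things; names that differ only in an ending like _2 or _b are one class to them, and where a whole thing is asked for, a point or a joint stands for the part that bears it (a point fixed in the world has none). Each returns a list of dicts, best first, with "confidence" (0 to 1); they miss things now and then, are a little off and sometimes report something else, mostly with a low value. They report only what shows in the picture. A call takes as long as a camera call. They do not tell look-alikes from the thing itself.
- bot.find_in(camera, target): "location" ([column, row] in pixels, amid what is visible of it).
- bot.mark_of(camera, target): "location" ([column, row] in pixels: a listed point, or the origin of a listed thing).
The state is a dict: "time": time; "q": joint angles; "qd": joint speeds; "joint_efforts": joint torques, N m; "ee_pos": TCP position; "tcp_rot": TCP orientation; "wrist_force": force on the tool from outside, world axes, zero at the start; "torque": the same for the moment, N m; "opening": finger opening in m; "grasp_force": force on a finger pad.
Only numpy, scipy, OpenCV 4.12 (cv2) and the standard library are available. Lean on these libraries where they do the work, as an engineer would, in place of code of your own. Each camera call takes 0.05 s, during which the arm holds its last target. There are 200 camera calls.

## Task

Take the keyed steel shaft out of its wooden stand and push its nose into the bore of the belt pulley on the black assembly base, turning it until its key slips into the keyway. Keep pushing until the shaft is fully home, its collar down on the pulley hub against the spring underneath, and finish while still gripping it and holding it down there (do not let go: the spring would lift it before the retaining clip is fitted). Leave the other things on the table where they are.

Things in the scene. Friction and masses are not known exactly. Their poses are not given: they have to be found in the camera images.
- shaft: loose steel drive shaft, 86 mm tall, 0.2 to 0.42 kg, standing upright, nose down, in the wooden stand. Origin: centre of its lower (nose) end; z up along its axis. From the bottom: round shank 20 mm in diameter, 38 mm long, its nose tapered to 13 mm over the lowest 6 mm; collar 40 mm in diameter from 38 to 46 mm; dark square head 24 x 24 mm from 46 to 86 mm
- nose (a point): centre of the shaft's lower (nose) end, the same point and axes as the shaft's origin
- head (a point): middle of the shaft's square head, on its axis, 66 mm above the nose end; the flats, 24 mm apart and 40 mm tall, face the shaft's own x and y. Grip it there; fingertips may rest on the collar, 20 mm below this point
- key (a point): lower outer edge of the shaft's brass key: 8 mm wide, 5 mm proud of the shank, on the shaft's -x side, from 14 to 34 mm above the nose end. A red line on collar and head marks that side. At the start the key points towards the robot (world -x) within 35 degrees
- stand: fixed light wooden stand block, 85 x 85 x 22 mm, with a blind round hole 22 mm in diameter and 12.5 mm deep in the middle of its top, in which the shaft's nose stands (nose end 9.5 mm above the table). Origin: centre of the underside
- base: fixed black plastic assembly base, 130 x 130 x 25 mm, with a yellow strip on its front edge (its own -x side, within 15 degrees of towards the robot). Origin: centre of the underside, on the bore axis; z up. The belt pulley is fixed on it, concentric
- pulley_rim (a point): on the pulley's axis at the top of its rim; axes of the base. Aluminium V-belt pulley, fixed: rim 80 mm in diameter from 25 to 51 mm above the table, hub 43 mm in diameter with a flat top at 65 mm. Its angle is NOT reported: the keyway (red marks on hub and rim in line with it) points to the base's -x side give or take 30 degrees; look for it, or turn the shaft under light pressure
- bore (a point): centre of the bore's mouth, 65 mm above the table; axes of the base. Vertical bore 21.6 mm in diameter; keyway 10 mm wide, to 16.5 mm from the axis, full height. Until the key drops in it rests on the hub's top, nose end 14 mm down in the bore (51 mm above the table). Fully home the collar lies on the hub's top, nose end 38 mm down (27 mm above the table)
- plunger (a joint): how far the brass spring plunger at the bottom of the bore is pressed down by the nose end, in m: 0 at rest (its top 37 mm above the table), 0.010 with the shaft fully home. It pushes up with about 7 N at 0 and 13 N at 0.010, more than the shaft weighs
- pliers: bystander: blue-handled pliers, 67 x 190 x 13 mm, lying; origin under the centre
- tape_measure: bystander: yellow tape measure, 37 x 87 x 64 mm; origin under the centre
- bit_case: bystander: red rack of screw bits, 34 x 88 x 35 mm; origin under the centre
- sanding_block: bystander: brown sanding block, 66 x 117 x 32 mm; origin under the centre
Not all that is in view belongs to the job. There is more than one size of the shaft; the job needs the middle-sized.

How it is judged:
By the outcome, as a careful person would: the job done as asked, in the order asked, and still so for the second after the job is handed in, while the arm keeps its last pose, push and grip.
It also fails if it takes over 51 s, if anything falls off the work surface, if the arm or the gripper's body presses on something with over 40 N, if the wrist force passes 120 N, or if a joint passes its speed limit or range.

## Working session

There is one attempt and no reset: what is moved stays moved. The work goes in short steps, Python scripts to look and compute and a tool call to move; the robot and the scene stay as the last step left them, time stands still between calls to the robot, and variables do not carry over. Pictures are saved under pics/ and viewed, at most 10 in all, crops included, and the job is handed in when it is done.

Besides the shell and the picture viewer there is one more tool, called after "Request:" as name(argument=value, ...) on one line, values as JSON. arm_command: Moves the arm, as the interface text tells. Its arguments: {"type":"object","properties":{"series":{"type":"array"},"hand":{"type":"number"},"grip_force":{"type":"number"}},"required":["series"]}

```bash
ls; mkdir -p pics; cat > h.py <<'E'
import numpy as np, cv2
from workcell import bot
from scipy.spatial.transform import Rotation as R
def cam(n):
    return bot.camera(n)
def Rm(c):
    o=np.array(c["orientation"],float)
    return o if o.shape==(3,3) else R.from_euler('xyz',o,degrees=True).as_matrix()
def ray(c,px):
    u=cv2.undistortPoints(np.array([[px]],float),np.array(c["camera_matrix"]),np.array(c["dist_coeffs"]))[0,0]
    return np.array(c["xyz"],float), Rm(c)@np.array([u[0],-u[1],-1.])
def at_z(c,px,z):
    o,d=ray(c,px); return o+d*(z-o[2])/d[2]
def proj(c,P):
    p=Rm(c).T@(np.array(P,float)-np.array(c["xyz"])); p=p*[1,-1,-1]
    return cv2.projectPoints(p[None],np.zeros(3),np.zeros(3),np.array(c["camera_matrix"]),np.array(c["dist_coeffs"]))[0][0,0]
E
python3 - <<'E'
from h import *
print(bot.get_obs())
ims=[]
Z=dict(shaft=.0095,nose=.0095,head=.0755,key=.0235,stand=0,base=0,pulley_rim=.051,bore=.065)
for n in("scene","top"):
    c=cam(n); ims.append(c["color"]); print(n,c["xyz"],c["orientation"],c["camera_matrix"],c["dist_coeffs"])
    for t in Z:
        for r in bot.mark_of(n,t)[:4]: print(t,np.round(r["location"]),round(r["confidence"],2),at_z(c,r["location"],Z[t]).round(3)[:2])
    for t in ["pliers","tape_measure","bit_case","sanding_block"]:
        for r in bot.mark_of(n,t)[:2]: print(t,np.round(r["location"]),round(r["confidence"],2),at_z(c,r["location"],0).round(3)[:2])
    cv2.imwrite(f"pics/{n}1.png",c["color"])
E
```

```text
pics
{'time': 0.0, 'q': array([ 7.13320245e+01,  5.01293941e+00,  1.00342292e+01,  9.50994419e+01,
       -2.20278449e-03,  9.00008409e+01]), 'qd': array([ 0.00998634, -0.04420763,  0.00687496,  0.02179436, -0.13448884,
        0.00066007]), 'joint_efforts': array([ 1.94636509e-04, -5.20406878e+01,  4.64783370e+01,  1.72540691e-02,
       -1.98312210e-05, -3.05550384e-05]), 'ee_pos': array([0.17598345, 0.52084496, 0.23056341]), 'tcp_rot': array([-1.79921848e+02,  2.20392942e-03,  1.61331187e+02]), 'wrist_force': array([-0.29246337, -0.59336023,  0.43750668]), 'torque': array([0.03550036, 0.00344314, 0.01912568]), 'grasp_force': 0.0, 'opening': 0.08548350769821081}
scene [-0.15978363  0.63879986  0.47546803] [  66.72701036    0.63295214 -125.12528139] [[373.79916564   0.         257.73625039]
 [  0.         373.79916564 188.56023342]
 [  0.           0.           1.        ]] [-0.07552964  0.          0.          0.          0.        ]
shaft [254. 226.] 0.84 [0.538 0.165]
shaft [303. 237.] 0.68 [0.421 0.102]
shaft [282. 249.] 0.49 [0.409 0.177]
nose [255. 226.] 0.72 [0.533 0.165]
nos
[... 1040 characters left out ...]
 [0.423 0.08 ]
shaft [241. 208.] 0.4 [0.542 0.164]
head [262. 244.] 0.66 [0.427 0.094]
head [239. 210.] 0.42 [0.531 0.168]
head [237. 248.] 0.4 [0.412 0.172]
key [269. 153.] 0.64 [0.726 0.077]
key [239. 214.] 0.62 [0.521 0.169]
key [234. 246.] 0.62 [0.417 0.185]
stand [238. 207.] 0.84 [0.543 0.175]
stand [173. 198.] 0.7 [0.568 0.395]
stand [237. 216.] 0.69 [0.514 0.179]
base [315. 208.] 0.64 [ 0.548 -0.083]
bore [319. 208.] 0.79 [ 0.546 -0.084]
bore [360. 164.] 0.74 [ 0.691 -0.215]
pliers [271. 152.] 0.72 [0.734 0.07 ]
tape_measure [175. 196.] 0.49 [0.575 0.388]
bit_case [186. 169.] 0.66 [0.669 0.354]
sanding_block [359. 165.] 0.85 [ 0.697 -0.23 ]
sanding_block [239. 208.] 0.16 [0.543 0.173]
```

```bash
python3 - <<'E'
import cv2,numpy as np
s=cv2.imread("pics/scene1.png");t=cv2.imread("pics/top1.png")
a=cv2.resize(s[165:275,215:365],(750,550),interpolation=cv2.INTER_CUBIC)
b=cv2.resize(t[150:270,200:360],(800,600),interpolation=cv2.INTER_CUBIC)
cv2.imwrite("pics/a.png",a);cv2.imwrite("pics/b.png",b)
E
```

```text
(no output)
```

View pics/scene1.png

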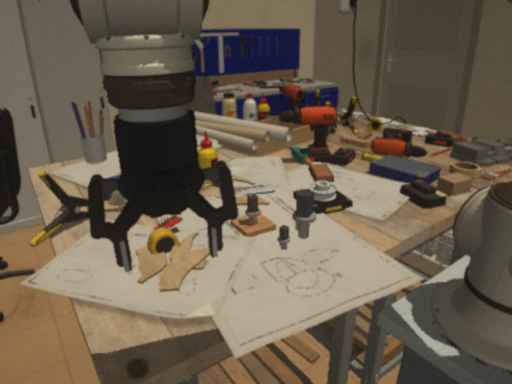

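View pics/a.png

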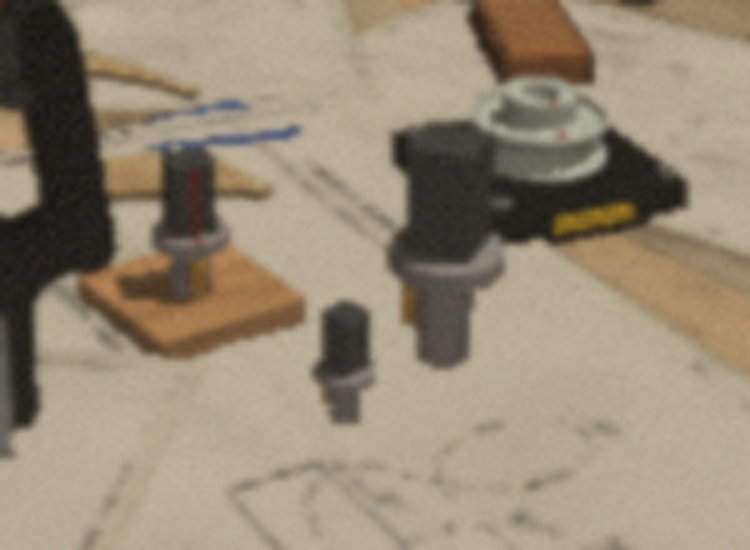

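View pics/b.png

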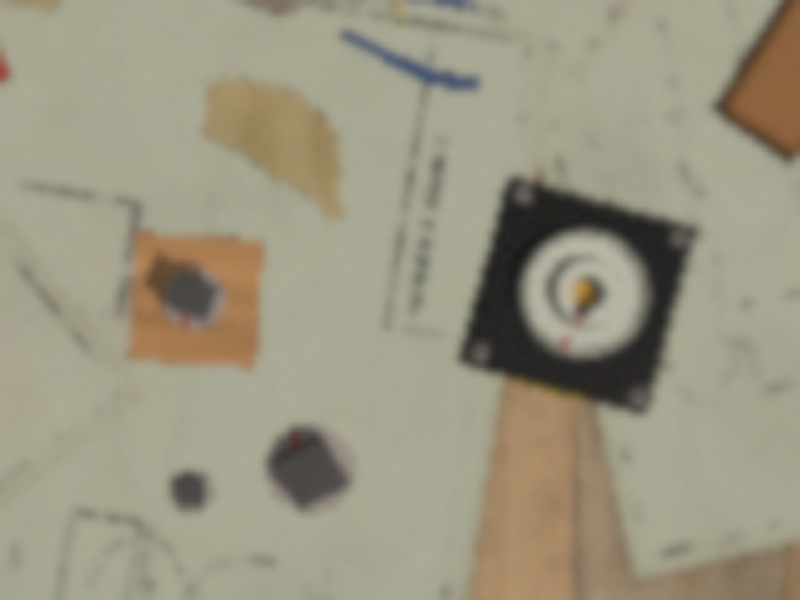

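```bash
python3 - <<'E'
from h import *
c=cam("top"); im=c["color"].astype(int)
def px(b): return [b[0]/5+200-.4,b[1]/5+150-.4]
P=lambda b,z: at_z(c,px(b),z)[:2]
# head: dark, in stand window
def rect(x0,x1,y0,y1,th):
    w=im[y0:y1,x0:x1].max(2); m=(cv2.resize(w.astype(np.uint8),None,fx=8,fy=8,interpolation=cv2.INTER_CUBIC)<th).astype(np.uint8)
    m=cv2.morphologyEx(m,cv2.MORPH_OPEN,np.ones((15,15)))
    cs,_=cv2.findContours(m,cv2.RETR_EXTERNAL,cv2.CHAIN_APPROX_NONE); k=max(cs,key=cv2.contourArea)
    bx=cv2.boxPoints(cv2.minAreaRect(k)); return (bx+.5)/8-.5+[x0,y0]
for name,a,z in(("head",(227,252,198,220,95),.0955),("base",(285,345,180,240,70),.025)):
    b=rect(*a); w=np.array([at_z(c,p,z)[:2] for p in b]); e=w[1]-w[0]
    print(name,b.round(1).tolist(),w.mean(0).round(4),[np.linalg.norm(w[i]-w[i-1]).round(4) for i in range(4)],np.degrees(np.arctan2(e[1],e[0])))
print("head hand",P((188,293),.0955),"red",P((184,323),.0955))
print("base hand",P((579,295),.025),"rim",P((585,292),.051))
hub=P((580,322),.065);rim=P((566,342),.051);print("marks",hub,rim)
s=cam("scene")
for cc,n in((c,"top"),(s,"scene")):
    for t in("head","bore","pulley_rim","stand","base","shaft"):
        for r in bot.find_in(n,t)[:3]+bot.mark_of(n,t)[:3]: print(n,t,np.round(r["location"],1),round(r["confidence"],2),at_z(cc,r["location"],dict(head=.0755,bore=.065,pulley_rim=.051,shaft=.0095).get(t,0))[:2].round(3))
# scene hand points: crop a /5 +(215,165)
q=lambda a:[a[0]/5+215-.4,a[1]/5+165-.4]
print("scene rim centre",at_z(s,q((541,116)),.051)[:2],"hubtop",at_z(s,q((543,95)),.065)[:2],"marks",at_z(s,q((552,101)),.065)[:2],at_z(s,q((562,135)),.051)[:2])
print("scene head",at_z(s,q((189,190)),.0755)[:2],"head from top proj",proj(s,[.532,.168,.0755]))
E
```

```text
head [[230.3, 209.8], [232.8, 202.2], [242.9, 205.6], [240.4, 213.1]] [0.5388 0.1762] [np.float64(0.033), np.float64(0.0246), np.float64(0.033), np.float64(0.0246)] -16.769560464381613
base [[291.6, 221.9], [301.6, 185.4], [338.2, 195.4], [328.2, 231.9]] [ 0.545  -0.0781] [np.float64(0.1246), np.float64(0.1245), np.float64(0.1254), np.float64(0.1247)] -14.13546372138785
head hand [0.53726551 0.17435837] red [0.51860842 0.17630977]
base hand [ 0.54511223 -0.07946277] rim [ 0.54609896 -0.07932496]
marks [ 0.52633093 -0.0742631 ] [ 0.51363035 -0.06760082]
top head [259.8 244.8] 0.72 [0.425 0.101]
top head [241.9 210.4] 0.66 [0.531 0.16 ]
top head [234.8 250.2] 0.46 [0.406 0.179]
top head [258.3 244.5] 0.83 [0.426 0.106]
top head [239.8 211.7] 0.61 [0.527 0.167]
top head [237.4 249.9] 0.59 [0.407 0.171]
top bore [273.8 150.7] 0.73 [0.726 0.063]
top bore [320.7 205.3] 0.89 [ 0.554 -0.09 ]
top bore [240.6 208.4] 0.3 [0.538 0.165]
top pulley_rim [313.5 207.9] 0.77 [ 0.546 -0.069]
top pulley_rim [316.4 207. ] 0.94 [ 0.549 -0.079]
top stand [244.4 208.2] 0.56 [0.541 0.154]
top stand [238.9 21
[... 921 characters left out ...]
se [334.3 201.9] 0.95 [ 0.53  -0.118]
scene base [169.3 222.8] 0.33 [0.699 0.331]
scene base [324.1 203.5] 0.9 [ 0.54  -0.086]
scene base [167.6 225.7] 0.43 [0.686 0.341]
scene base [254.5 201. ] 0.19 [0.676 0.069]
scene shaft [282.9 236.5] 0.79 [0.452 0.14 ]
scene shaft [254.4 210.7] 0.73 [0.608 0.117]
scene shaft [303.9 210.9] 0.57 [0.525 0.007]
scene shaft [254.2 227.7] 0.73 [0.529 0.172]
scene shaft [303.3 235.5] 0.67 [0.426 0.097]
scene shaft [283.  249.5] 0.61 [0.406 0.176]
scene rim centre [ 0.54289247 -0.07892889] hubtop [ 0.54111282 -0.07766708] marks [ 0.53164295 -0.07550498] [ 0.51619257 -0.06929354]
scene head [0.53889199 0.16896364] head from top proj [254.29011104 203.46145806]
```

The three look-alikes are the stand shaft at scene (253,204) / top (238,209), a large loose one at scene (305,210) / top (262,244), and a small loose one at scene (284,238) / top (237,249). The one in the wooden stand is the middle-sized one and fits the description; the enlarged crops confirm it. It sits at about (0.537, 0.172) with its key at about 160°. The bore is at about (0.544, -0.079), with red marks putting the keyway at about 161°. The tool's yaw already fits the flats, so I move above the stand shaft.

Request:
arm_command(series=[[-0.04, -0.02, 0, 0], [-0.085, -0.04, 0, 0], [-0.13, -0.06, 0, 0], [-0.175, -0.08, 0, 0], [-0.22, -0.1, 0, 0]], hand=0.0854)

```text
time: 3.1
ee_pos: [0.3535, 0.3544, 0.2315]
tcp_rot: [180.0, 0.0, 161.4]
wrist_force: [1.2, 1.7, 0.9]
opening: 0.0853
grasp_force: 0.0
```

Request:
arm_command(series=[[-0.045, -0.022, 0.005, 0], [-0.09, -0.044, 0.01, 0], [-0.135, -0.066, 0.02, 0], [-0.18, -0.09, 0.03, 0], [-0.2, -0.11, 0.04, 0]])

```text
time: 3.6
ee_pos: [0.5088, 0.1854, 0.1906]
tcp_rot: [-180.0, 0.0, 161.2]
wrist_force: [-0.8, 0.4, 0.5]
opening: 0.0851
grasp_force: 0.0
```

```bash
python3 - <<'E'
from h import *
o=bot.get_obs();print(o["ee_pos"],o["tcp_rot"])
ims=[];s=None
for i in range(6):
    s=cam("scene");ims.append(s["color"].astype(float))
im=np.mean(ims,0); B,G,Rr=im[...,0],im[...,1],im[...,2]
red=np.clip(Rr-np.maximum(B,G)-15,0,None)
for r in range(194,216):
    w=im[r,242:268].max(1); d=np.clip(110-w,0,None); x=np.arange(242,268)
    rr=red[r,242:268]
    print(r,(d@x/d.sum()).round(2) if d.sum()>0 else 0,(rr@x/rr.sum()).round(2) if rr.sum()>0 else 0,rr.sum().round(),d.sum().round())
t=np.mean([cam("top")["color"].astype(float) for i in range(1)],0)
a=cv2.resize(im[185:240,225:285].astype(np.uint8),None,fx=10,fy=10,interpolation=cv2.INTER_CUBIC)
cv2.imwrite("pics/c.png",a)
E
```

```text
[0.50876688 0.18537467 0.19064594] [-1.79997751e+02  2.96123115e-02  1.61236781e+02]
194 252.02 0 0.0 215.0
195 251.71 243.14 2.0 454.0
196 252.02 243.85 38.0 636.0
197 252.19 246.07 61.0 687.0
198 252.19 249.96 92.0 658.0
199 252.14 251.94 116.0 634.0
200 252.08 253.66 138.0 631.0
201 252.05 254.97 164.0 633.0
202 252.1 255.7 148.0 663.0
203 252.7 255.19 65.0 872.0
204 251.72 252.64 12.0 802.0
205 251.99 253.48 12.0 632.0
206 252.11 253.54 8.0 618.0
207 252.17 253.57 7.0 618.0
208 252.3 253.96 4.0 652.0
209 252.31 253.81 4.0 699.0
210 251.94 253.76 8.0 731.0
211 251.45 254.0 5.0 671.0
212 250.56 254.0 1.0 532.0
213 250.92 254.65 6.0 469.0
214 251.54 260.58 34.0 437.0
215 251.89 259.36 108.0 323.0
```

View pics/c.png

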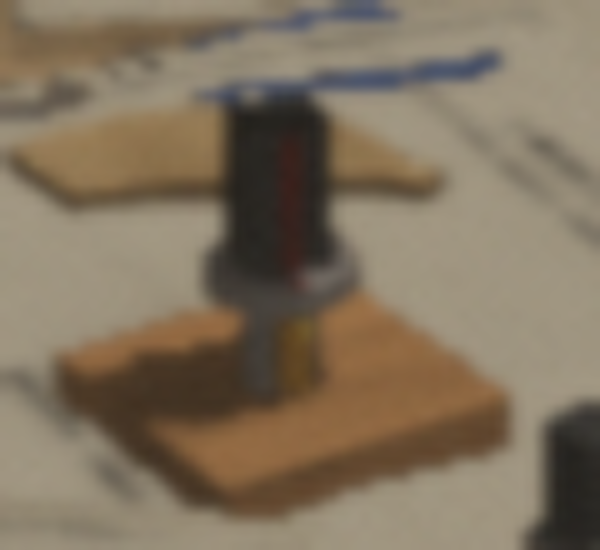

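```bash
python3 - <<'E'
from h import *
s=bot.camera("scene");c=bot.camera("top")
q=lambda a:[a[0]/10+225-.45,a[1]/10+185-.45]
for n,a,z in(("standL",(58,355),.022),("standR",(508,395),.022),("standF",(235,488),.022),("mid",(283,375),.022),("collar",(281,262),.0555)):print(n,at_z(s,q(a),z)[:2].round(4))
px=lambda b:[b[0]/5+200-.4,b[1]/5+150-.4]
for a in((135,235),(265,238),(258,368),(128,358),(197,300)):print("top stand",at_z(c,px(a),.022)[:2].round(4))
for P in([.537,.172,.0755],[.537,.172,.0095]):print(proj(s,P),proj(c,P))
E
```

```text
standL [0.5797 0.2109]
standR [0.4943 0.1306]
standF [0.4964 0.2118]
mid [0.5366 0.1703]
collar [0.5343 0.1718]
top stand [0.5771 0.2131]
top stand [0.5774 0.1276]
top stand [0.492 0.13 ]
top stand [0.4963 0.2153]
top stand [0.5355 0.1712]
[251.82118983 203.17524697] [238.1845741  208.53989952]
[252.27191404 226.49154762] [238.8858624  209.26383821]
```

Request:
arm_command(series=[[-0.02, -0.005, 0.01, 0], [-0.03, -0.005, 0.03, 0], [-0.03, -0.005, 0.06, 0], [-0.03, -0.005, 0.09, 0], [-0.03, -0.005, 0.11, 0]])

```text
time: 4.55
ee_pos: [0.5332, 0.1731, 0.0786]
tcp_rot: [-179.9, -0.1, 161.4]
wrist_force: [0.8, -0.6, -0.4]
opening: 0.0855
grasp_force: 0.0
```

Request:
arm_command(series=[[0, 0, 0.012, 0], [0, 0, 0.022, 0], [0, 0, 0.022, 0], [0, 0, 0.022, 0], [0, 0, 0.022, 0]])

```text
time: 5.05
ee_pos: [0.5342, 0.1736, 0.0605]
tcp_rot: [179.9, 0.1, 161.3]
wrist_force: [0.6, 0.2, -0.7]
opening: 0.085
grasp_force: 0.0
```

Request:
arm_command(series=[[0, 0, 0, 0], [0, 0, 0, 0], [0, 0, 0, 0], [0, 0, 0, 0], [0, 0, 0, 0]], hand=0.015, grip_force=30)

```text
time: 5.55
ee_pos: [0.5335, 0.1732, 0.0594]
tcp_rot: [-180.0, 0.0, 161.3]
wrist_force: [-0.6, -1.4, 1.6]
opening: 0.0236
grasp_force: 33.0
```

Request:
arm_command(series=[[0, 0, 0, 0], [0, 0, 0, 0], [0, 0, 0, 0], [0, 0, 0, 0], [0, 0, 0, 0]])

```text
time: 6.05
ee_pos: [0.5336, 0.1732, 0.0594]
tcp_rot: [-180.0, 0.0, 161.3]
wrist_force: [-1.5, -2.4, 3.9]
opening: 0.0234
grasp_force: 33.7
```

Request:
arm_command(series=[[0, 0, 0, 0], [0, 0, 0, 0], [0, 0, -0.003, 0], [0, 0, -0.01, 0], [0, 0, -0.02, 0]], grip_force=100)

```text
time: 6.55
ee_pos: [0.533, 0.1733, 0.0789]
tcp_rot: [-180.0, -0.1, 161.3]
wrist_force: [1.2, -0.6, -3.8]
opening: 0.0226
grasp_force: 97.9
```

Request:
arm_command(series=[[0, 0, -0.02, 0], [0, 0, -0.04, 0], [0, 0, -0.06, 0], [0, 0, -0.07, 0], [0, 0, -0.07, 0]])

```text
time: 7.05
ee_pos: [0.5343, 0.1737, 0.151]
tcp_rot: [179.9, 0.1, 161.3]
wrist_force: [-1.1, 0.3, -4.6]
opening: 0.0227
grasp_force: 98.2
```

```bash
python3 - <<'E'
from h import *
o=bot.get_obs();print(o)
im=np.mean([(s:=cam("scene"))["color"].astype(float) for i in range(4)],0)
p=o["ee_pos"];u=proj(s,p).astype(int);print(u,proj(s,p-[0,0,.0485]))
cv2.imwrite("pics/d.png",cv2.resize(im[u[1]-25:u[1]+45,u[0]-40:u[0]+40].astype(np.uint8),None,fx=8,fy=8,interpolation=cv2.INTER_CUBIC));print(u[0]-40,u[1]-25)
E
```

```text
{'time': 7.05, 'q': array([1.80025744e+01, 5.54336613e+00, 1.80399688e+00, 8.61025068e+01,
       6.04018534e-03, 3.66652436e+01]), 'qd': array([-0.06623693,  0.81878257, -2.71842659, -1.48733425, -0.01800324,
       -0.03966962]), 'joint_efforts': array([ 2.97610713e-03, -5.58632648e+01,  4.99525201e+01,  5.50575703e-01,
       -8.72406119e-03,  1.98773137e-04]), 'ee_pos': array([0.53430161, 0.17366325, 0.15102504]), 'tcp_rot': array([1.79900733e+02, 1.23230370e-01, 1.61337232e+02]), 'wrist_force': array([-1.0602359 ,  0.28611359, -4.59400394]), 'torque': array([-0.00088009,  0.03562884, -0.02729095]), 'grasp_force': 98.24037909507751, 'opening': 0.02265388213850543}
[251 175] [251.68928884 193.76020682]
211 150
```

View pics/d.png

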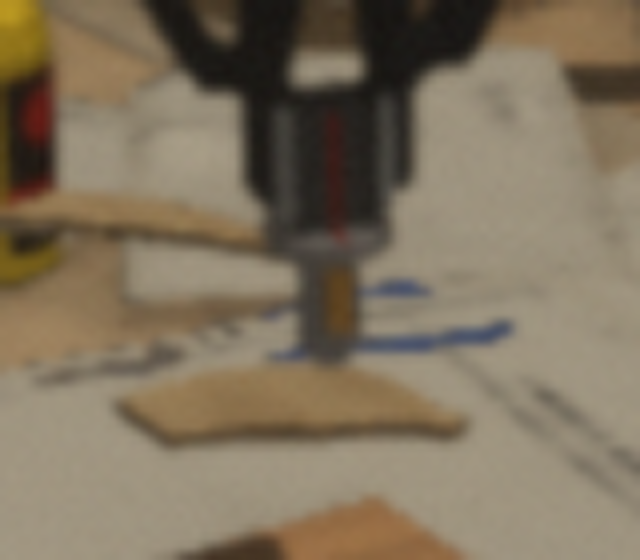

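Request:
arm_command(series=[[-0.015, -0.04, 0, 0], [-0.03, -0.08, 0, 0], [-0.047, -0.123, 0, 0], [-0.063, -0.165, 0, 0], [-0.075, -0.2, 0, 0]])

```text
time: 7.75
ee_pos: [0.54, -0.0423, 0.1483]
tcp_rot: [-180.0, -0.1, 161.3]
wrist_force: [0.3, 0.3, -3.9]
opening: 0.0229
grasp_force: 98.6
```

Request:
arm_command(series=[[-0.01, -0.026, 0, 0], [-0.015, -0.036, 0, 0], [-0.015, -0.036, 0.01, 0], [-0.015, -0.036, 0.02, 0], [-0.015, -0.036, 0.02, 0]])

```text
time: 8.25
ee_pos: [0.5422, -0.0778, 0.1268]
tcp_rot: [-180.0, -0.2, 161.4]
wrist_force: [-0.3, 0.5, -4.5]
opening: 0.0229
grasp_force: 98.7
```

```bash
python3 - <<'E'
from h import *
o=bot.get_obs();print(o["ee_pos"],o["tcp_rot"],o["wrist_force"])
im=np.mean([(s:=cam("scene"))["color"].astype(float) for i in range(4)],0)
p=o["ee_pos"];print(proj(s,p-[0,0,.0485]),proj(s,[.544,-.0785,.065]),proj(s,[.544,-.0785,.051]))
cv2.imwrite("pics/e.png",cv2.resize(im[150:220,285:365].astype(np.uint8),None,fx=8,fy=8,interpolation=cv2.INTER_CUBIC))
E
```

```text
[ 0.54221295 -0.07780451  0.12675926] [-179.97888412   -0.20935824  161.40247111] [-0.27034201  0.49739795 -4.47058533]
[323.23069041 179.1706383 ] [322.7004148  183.22397643] [322.42201755 187.71353137]
```

View pics/e.png

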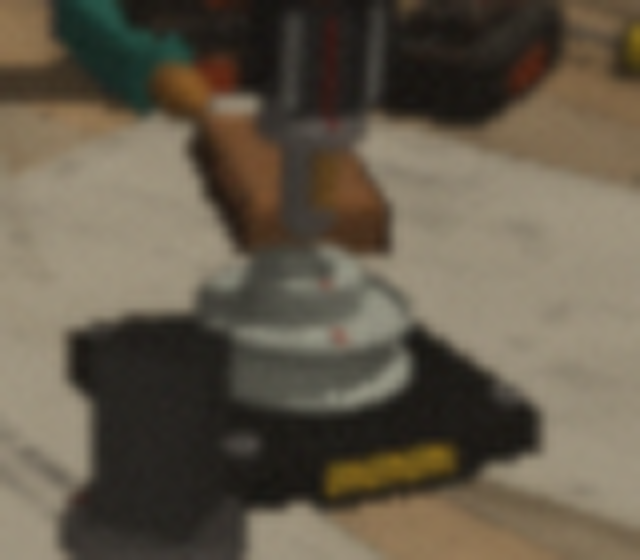

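Request:
arm_command(series=[[-0.002, 0, 0.004, 0], [-0.002, 0, 0.008, 0], [-0.002, 0, 0.012, 0], [-0.002, 0, 0.016, 0], [-0.002, 0, 0.018, 0]])

```text
time: 8.95
ee_pos: [0.5449, -0.0797, 0.1106]
tcp_rot: [-180.0, -0.0, 161.3]
wrist_force: [0.3, 0.4, -4.2]
opening: 0.0229
grasp_force: 98.7
```

Request:
arm_command(series=[[0, 0, 0.001, 0], [0, 0, 0.003, 0], [0, 0, 0.005, 0], [0, 0, 0.006, 0], [0, 0, 0.006, 0]])

```text
time: 9.45
ee_pos: [0.5445, -0.0796, 0.1052]
tcp_rot: [-180.0, -0.1, 161.3]
wrist_force: [-5.1, 1.5, -0.8]
opening: 0.0231
grasp_force: 99.6
```

Request:
arm_command(series=[[0.0007, 0, 0, 0], [0.0007, 0, 0, 0], [0.0007, 0, 0.001, 0], [0.0007, 0, 0.002, 0], [0.0007, 0, 0.002, 0]])

```text
time: 9.95
ee_pos: [0.5444, -0.0795, 0.1031]
tcp_rot: [-180.0, -0.0, 161.3]
wrist_force: [-4.2, 1.0, -2.3]
opening: 0.0228
grasp_force: 99.3
```

Request:
arm_command(series=[[0.001, 0, 0, 0], [0.001, 0, 0, 0], [0.001, 0, 0.001, 0], [0.001, 0, 0.002, 0], [0.001, 0, 0.002, 0]])

```text
time: 10.45
ee_pos: [0.5436, -0.0792, 0.1011]
tcp_rot: [180.0, 0.0, 161.3]
wrist_force: [1.2, -0.0, -4.0]
opening: 0.0228
grasp_force: 99.2
```

Request:
arm_command(series=[[0, 0, 0.001, 0], [0, 0, 0.002, 0], [0, 0, 0.003, 0], [0, 0, 0.004, 0], [0, 0, 0.004, 0]])

```text
time: 10.95
ee_pos: [0.5435, -0.0791, 0.0971]
tcp_rot: [-180.0, -0.0, 161.3]
wrist_force: [0.5, -0.3, -3.9]
opening: 0.0228
grasp_force: 99.2
```

Request:
arm_command(series=[[0, 0, 0.002, 0], [0, 0, 0.004, 0], [0, 0, 0.006, 0], [0, 0, 0.008, 0], [0, 0, 0.008, 0]])

```text
time: 11.45
ee_pos: [0.5434, -0.0791, 0.0889]
tcp_rot: [-180.0, -0.0, 161.3]
wrist_force: [-0.4, 1.5, -4.0]
opening: 0.0228
grasp_force: 99.1
```

Key is in. Next, onto the spring (expected contact at TCP about 0.087, home at about 0.077).

Request:
arm_command(series=[[0, 0, 0.002, 0], [0, 0, 0.004, 0], [0, 0, 0.006, 0], [0, 0, 0.008, 0], [0, 0, 0.008, 0]])

```text
time: 11.95
ee_pos: [0.5438, -0.0792, 0.0819]
tcp_rot: [180.0, 0.1, 161.3]
wrist_force: [-2.0, 0.8, 6.6]
opening: 0.0225
grasp_force: 100.1
```

Request:
arm_command(series=[[0, 0, 0.001, 0], [0, 0, 0.002, 0], [0, 0, 0.003, 0], [0, 0, 0.004, 0], [0, 0, 0.004, 0]], grip_force=115)

```text
time: 12.45
ee_pos: [0.5439, -0.0792, 0.0783]
tcp_rot: [180.0, 0.1, 161.3]
wrist_force: [-3.0, 0.0, 8.2]
opening: 0.023
grasp_force: 112.0
```

Request:
arm_command(series=[[0, 0, 0.0005, 0], [0, 0, 0.001, 0], [0, 0, 0.0015, 0], [0, 0, 0.002, 0], [0, 0, 0.002, 0]])

```text
time: 12.95
ee_pos: [0.544, -0.0792, 0.0773]
tcp_rot: [180.0, 0.1, 161.3]
wrist_force: [-6.2, 0.0, 14.9]
opening: 0.0229
grasp_force: 113.5
```

Request:
arm_command(series=[[0.0005, 0, 0.0005, 0], [0.0005, 0, 0.001, 0], [0.0005, 0, 0.0015, 0], [0.0005, 0, 0.0015, 0], [0.0005, 0, 0.0015, 0]])

```text
time: 13.45
ee_pos: [0.544, -0.0793, 0.0772]
tcp_rot: [180.0, 0.2, 161.3]
wrist_force: [-8.3, -0.4, 23.6]
opening: 0.0228
grasp_force: 114.7
```

```bash
python3 - <<'E'
from h import *
o=bot.get_obs();print(o["ee_pos"],o["wrist_force"],o["opening"],o["grasp_force"])
im=np.mean([(s:=cam("scene"))["color"].astype(float) for i in range(6)],0)
cv2.imwrite("pics/f.png",cv2.resize(im[155:215,290:360].astype(np.uint8),None,fx=10,fy=10,interpolation=cv2.INTER_CUBIC))
o=bot.get_obs();print(o["ee_pos"],o["wrist_force"])
E
```

```text
[ 0.54395691 -0.07925959  0.07721314] [-8.31898241 -0.41807308 23.64000982] 0.022794650995134995 114.68321442604065
[ 0.54398266 -0.07926007  0.07723668] [-7.23441367  0.25489322 23.90518521]
```

View pics/f.png

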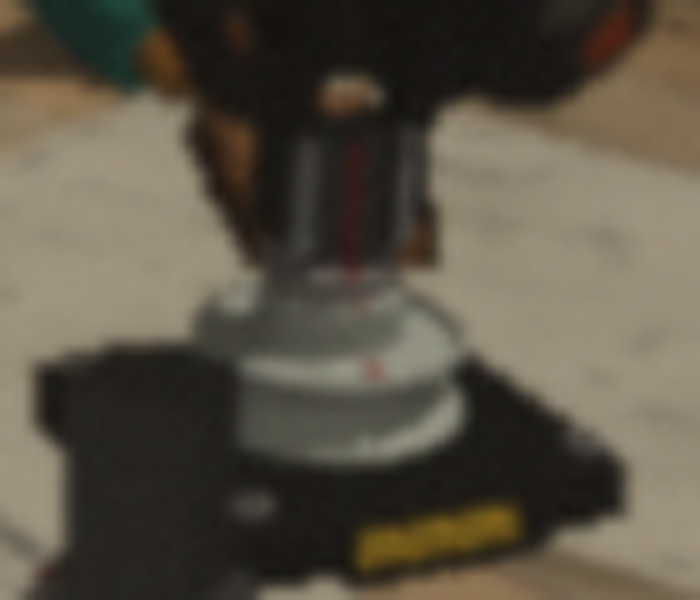

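The collar lies on the hub at crop (350,280) with the red marks in line. The height has stalled at 0.0772 m while the push rose to 24 N, so the shaft is home.

```bash
python3 -c "
from workcell import bot
print(bot.job_done())"
```

```text
the job is handed in; nothing more can be done
None
```

The shaft is fully home in the pulley bore with its key in the keyway, still gripped at about 115 N and held down with about 24 N; the job was handed in at about 14 s, and no verdict came back.

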